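Stop down a macro lens by counting clicks and take the shot

ROBOT

A 6-joint arm with a two-finger parallel gripper is mounted at the origin on the work surface. World frame = base frame: x ahead of the robot, y to its left, z up, the work surface at z = 0. Lengths are in m, angles in rad, forces in N, time in s.
With the tool pointing down it reaches from about 0.35 to 0.8 m from the base axis. Payload 7.3 kg.
Tool frame: the origin (TCP) lies between the finger pads; the fingertips stand 11 mm ahead of it and the grasp point (between the pads) lies 8 mm behind it; z points along the fingers, y is the direction in which the jaws open and shut (so a half turn about z gives the same grasp; the last joint's range is limited). The gripper opens to 85 mm and grips with 20 to 120 N. Pads are 22 mm wide; open, the fingers measure 114 mm over their backs; the gripper's body (76 mm by 85 mm) begins 54 mm behind the grasp point. The pads swing forward as they close: fully open they stand 13 mm farther back than shut.
Start: joints at [-1.293, 0.342, 1.524, -0, 1.275, -0.146], TCP at [0.216, -0.479, 0.242] pointing down, gripper open.
Joint ranges: [-2.53, 2.53], [-0.77, 2.02], [0.04, 2.7], [-1, 4.14], [0.28, 2.66], [-3.11, 3.11]. Speed limits (rad/s): [2.57, 2.57, 3.14, 3.14, 3.14, 3.14].

INTERFACE

Orientations are given as a unit quaternion [x, y, z, w].
In Python, from bench import * gives the robot as it stands.
- The arm moves only by the tool jog_arm, never from a script. Its argument "commands" is a list that holds one entry, the list of rows, each a list of 5 numbers: the shift along the tool's x, y, z normalised to -1 to 1, where 1 is 40 mm, then the turn about the tool's z normalised to -1 to 1, where 1 is 60 degrees, then the closure, from -1 (fully open) to 1 (shut), so that 0 is half open. A call has 1 to 20 rows; each row shifts and turns the commanded pose from where the row before left it, along the tool's axes as they then stand; what a row does not reach is not made up. A row lasts 1/8 s, in which the tool goes at most 62.5 mm and 10.7 degrees, less where a joint would pass 70% of its speed; a pose out of reach is approached as far as the arm can. A call with a number of a shift or a turn outside -1 to 1 is refused whole. A call with a gripper value outside its range is refused whole. The fingers move at their own pace and stop on an object; "squeeze" is the grip in N (left out, the last holds). Time passes only in rows, so rows that do not move let the fingers close. It gives the time, the measured TCP pose, the force and the opening at its end, in the units of the state.
- get_state(): the state, without advancing time (a new reading comes with each control period).
- snapshot(name): name is "scene" or "top" or "wrist"; returns the picture (480x640x3 uint8, red, green, blue); there is no depth.
- camera_model(name): a dict with "fx", "fy", "cx", "cy" (pixels), "k1" (the pictures are not rectified: a ray, as slopes to the right and down, at radius r is drawn at 1 + k1 r^2 times it, then the intrinsics apply), "camera_from_world" (4x4, takes a point from world to camera coordinates); the wrist camera has in their place "mount" (4x4, takes a point from camera to tool coordinates, whose origin is the TCP and whose axes are the flange's). Camera axes: x right, y up, looking along -z (the intrinsics and any distortion apply to the point x, -y, -z); pixel columns grow to the right and rows downward; lengths in m; the calibration is good to about 2 mm. A picture is of the moment at which its call begins: read the wrist's pose just before it. camera_model takes no time and is no camera call.
- close_job(): hands the job in, once; it reports no verdict.
Trained networks look in the newest picture that a camera, given by its name, has taken for a name from the list of things; names that differ only in an ending like _2 or _b are one class to them, and where a whole thing is asked for, a point or a joint stands for the part that bears it (a point fixed in the world has none). Each returns a list of dicts, best first, with "confidence" (0 to 1); they miss things now and then, are a little off and sometimes report something else, mostly with a low value. They report only what shows in the picture. A call takes as long as a camera call.
- search_frame(camera, name): "xy" ([column, row] as shares, 0 to 1, of the picture: columns of its width, rows of its height, amid what is visible of it).
The state is a dict: "time_s": time; "q": joint angles; "joint_vel": joint speeds; "effort": joint torques, N m; "eef_pos": TCP position; "ee_rot": TCP orientation; "ft_force": force on the tool from outside, world axes, zero at the start; "wrist_torque": the same for the moment, N m; "width": finger opening in m.
Only numpy, scipy, OpenCV 4.12 (cv2) and the standard library are available. Lean on these libraries where they do the work, as an engineer would, in place of code of your own. Each camera call takes 0.05 s, during which the arm holds its last target.

TASK

Take the close-up of the pebble: ease the aperture lever on the camera's lens all the way back to its wide-open stop (the left one, seen from behind the camera), then close it down exactly five clicks, one click at a time, without ever forcing it. With the lever left in its fifth click, gently press the shutter button right down, let it come up again and get clear, leaving the pebble and the other things around the camera where they are.

Things in the scene. Friction and masses are not known exactly. Their poses are not given: they have to be found in the camera images.
- rig: Macro rig fixed to the table: aluminium rail 440 mm long, mirrorless camera on it near one end, lens level along the rail, at the far end a lamp (160 mm high, at x 225, y 125 mm) and a round stage with a pebble. Origin on the table under the middle of the aperture ring. x: the way the lens looks; y: left, seen from behind the camera; z: up. Takes damage from pushes above 20 N.
- shoe (a point): Accessory shoe on top of the viewfinder hump, 171 mm above the table, at the rig's x -80, y 0. In the rig's frame (mm) the hump spans x -104 to -48, y -23 to 23; the camera body x -103 to -43, y -65 to 65, top z 150; the hand grip x -48 to -18, y -71 to -43, top z 147; a mode dial, 20 across, at x -88, y -48, top z 158.
- ring_axis (a point): Centre of the aperture ring, on the lens axis, 112 mm above the table. Ring and lever turn about the rig's x axis through this point. The ring with the lever's clamp is 73 mm across and 16 mm wide; the rest of the lens is 60 to 73 mm across, from the camera to the rig's x 108 mm.
- aperture: Aperture ring with its clip-on lever, which swings over the top of the lens from a hard stop 20 to 30 deg left of upright (wide open, rig's +y) to one about as far right (-y). Unmarked spring clicks, several mm apart at the thumb bar. Wide open is click 0; count towards -y. A click takes 4 to 9 N at the bar: the push builds, then drops as the lever jumps into the next notch and stays. At a stop it rises on.
- lever_tip (a point): Middle of the lever's thumb bar: a round black bar 13 mm thick, 22 mm long, lying along the rig's x, on a 9 mm wide stem standing out radially from the ring. This point is 76 mm from the lens axis, the bar's outer end 82.5 mm. At the start the lever rests in some click other than wide open. Pushing it with more than 15 N damages it.
- shutter_top (a point): Centre of the top of the shutter button: a steel mushroom button 15 mm across, 11 mm proud of the hand grip at the rig's x -34, y -57; this point is 158 mm above the table when up. It goes straight down 3 mm against a spring (1.3 N at first, 5 N at the bottom) to a hard stop and comes up when let go. More than 20 N damages it.
- pebble: Bystander: grey pebble 29 mm wide and 18 mm high, loose on the round stage (60 mm across, top 100 mm above the table) in front of the lens. Origin at its underside.
- lens_cap: Bystander: black lens cap, disc 70 mm across, 9 mm thick, loose on the table left of the lens. Origin at its underside.
- brush: Bystander: cleaning brush 160 mm long, loose on the table to the right of the lens. Origin on its underside, x along the handle.
- card_case: Bystander: small open black memory-card box 58 x 44 x 16 mm, loose on the table to the right of the camera. Origin at its underside.

How it is judged:
On the way, in this order (a step that is already met when the one before it is completed fails the run):
1. the aperture lever is back at its wide-open stop (y of lever_tip in the frame of rig above 0.0275 m), for 0.2 s.
2. the lever has come to rest in the first click from wide open (y of lever_tip in the frame of rig between 0.0191 and 0.0251 m), for 0.2 s.
3. the lever has come to rest in the second click from wide open (y of lever_tip in the frame of rig between 0.0104 and 0.0164 m), for 0.2 s.
4. the lever has come to rest in the third click from wide open (y of lever_tip in the frame of rig between 0.0015 and 0.0075 m), for 0.2 s.
5. the lever has come to rest in the fourth click from wide open (y of lever_tip in the frame of rig between -0.0075 and -0.0015 m), for 0.2 s.
6. the lever has come to rest in the fifth click from wide open (y of lever_tip in the frame of rig between -0.0164 and -0.0104 m), for 0.2 s.
7. the shutter button is pressed right down (all of step 6 and z of shutter_top in the frame of rig below 0.1558 m).
At the end, for the whole second after the job is handed in: The aperture lever stands released in its fifth click from wide open (its thumb bar within 3 mm of that notch), the shutter button is up again, and the pebble, lens cap, brush and card box are within 10 mm of where they were (all of step 6 and z of shutter_top in the frame of rig above 0.157 m and distance of each of pebble, lens_cap, brush, card_case from where it was at the start of the episode below 0.01 m); the robot touches nothing.
It fails at once if the aperture lever or its ring is pushed harder than 15 N (contact force between aperture and the fingers above 15 N or contact force between aperture and the arm above 15 N).
It fails at once if the button or any other part of the rig is pushed harder than 20 N (contact force between rig and the fingers above 20 N or contact force between rig and the arm above 20 N).
It fails at once if the pebble or another thing around the camera is moved more than 10 mm (distance of any of pebble, lens_cap, brush, card_case from where it was at the start of the episode above 0.01 m).
It also fails if it takes over 72 s, if anything falls off the work surface, if the arm or the gripper's body presses on something with over 40 N, if the wrist force passes 120 N, or if a joint passes its speed limit or range.

## Working session

There is one attempt and no reset: what is moved stays moved. The work goes in short steps, Python scripts to look and compute and a tool call to move; the robot and the scene stay as the last step left them, time stands still between calls to the robot, and variables do not carry over. Pictures are saved under pics/ and viewed, and the job is handed in when it is done.

Besides the shell and the picture viewer there is one more tool, called in YAML: its name, and indented under it one key for each argument. jog_arm: Moves the arm, as the interface text tells. Scaled input: -1 to 1 covers 40 mm each way for a shift and 60 degrees each way for a turn. Its arguments: {"type":"object","properties":{"commands":{"type":"array","items":{"type":"array","items":{"type":"array","items":{"type":"number"}}}},"squeeze":{"type":"number"}},"required":["commands"]}

```bash
ls; mkdir -p pics
python3 - <<'E'
from bench import *
import cv2
s=get_state(); print({k:s[k] for k in s})
for n in ["scene","top","wrist"]:
    im=snapshot(n); cv2.imwrite(f"pics/{n}0.png",im[:,:,::-1])
    m=camera_model(n); print(n,m)
    for t in ["rig","shoe","ring_axis","lever_tip","shutter_top","pebble","lens_cap","brush","card_case"]:
        print(t,[(round(d['confidence'],2),round(d['xy'][0]*640),round(d['xy'][1]*480)) for d in search_frame(n,t)[:2]])
print(get_state()['time_s'])
E
```

```text
pics
{'time_s': 0.0, 'q': array([-1.29300641e+00,  3.42725193e-01,  1.52507320e+00,  2.47593974e-05,
        1.27540545e+00, -1.45998575e-01]), 'joint_vel': array([-0.00031001,  0.00043786,  0.00125212,  0.00225819, -0.00330276,
        0.00045047]), 'effort': array([-6.85718642e-04, -4.33682799e+01, -2.46006882e+01, -1.40324069e-04,
        7.94749183e-03, -3.40511610e-05]), 'eef_pos': array([ 0.21580268, -0.47814613,  0.24160507]), 'ee_rot': array([ 9.77634729e-01,  2.10308555e-01, -4.12319057e-05, -8.04626295e-04]), 'ft_force': array([ 0.11759905,  0.31435171, -1.03966537]), 'wrist_torque': array([ 0.03618226, -0.00022743,  0.02239458]), 'width': 0.08532737037590275}
scene {'fx': 534.2700344437044, 'fy': 534.2700344437044, 'cx': 328.84974869790705, 'cy': 243.63530576059551, 'k1': -0.020765501842591485, 'camera_from_world': array([[-7.63124176e-01,  6.46251165e-01, -9.60552338e-04,
         4.81451119e-01],
       [-3.43550736e-01, -4.04421265e-01,  8.47594439e-01,
         1.09406275e-01],
       [ 5.47370426e-01,  6.47149806e-01,  5.30643708e-01,
        -1.23651233e+00],
       
[... 879 characters left out ...]
[]
pebble [(0.71, 327, 268)]
lens_cap [(0.56, 259, 278)]
brush [(0.82, 389, 206)]
card_case [(0.61, 424, 291)]
wrist {'fx': 428.4085990629935, 'fy': 428.4085990629935, 'cx': 316.4170903612738, 'cy': 234.39583302116262, 'k1': -0.0864036055511965, 'mount': array([[ 4.30996602e-04,  9.64744941e-01,  2.63186269e-01,
         6.63229026e-02],
       [ 9.99999899e-01, -4.48590888e-04,  6.76035013e-06,
         1.02945686e-04],
       [ 1.24584976e-04,  2.63186240e-01, -9.64745038e-01,
        -1.30902582e-01],
       [ 0.00000000e+00,  0.00000000e+00,  0.00000000e+00,
         1.00000000e+00]])}
rig []
shoe []
ring_axis []
lever_tip []
shutter_top []
pebble []
lens_cap []
brush []
card_case []
1.5
```

View pics/scene0.png

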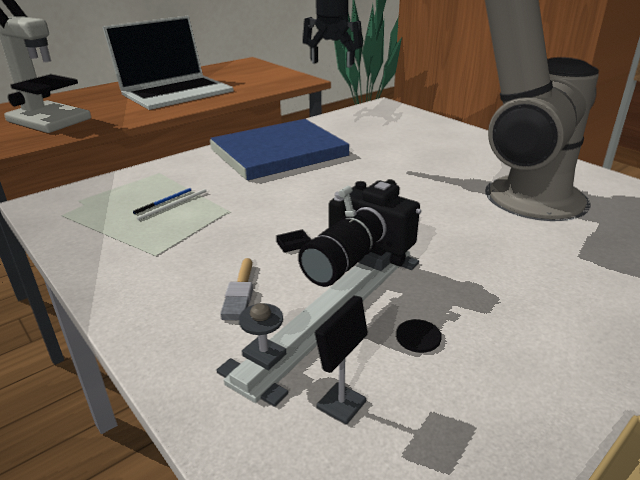

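View pics/top0.png

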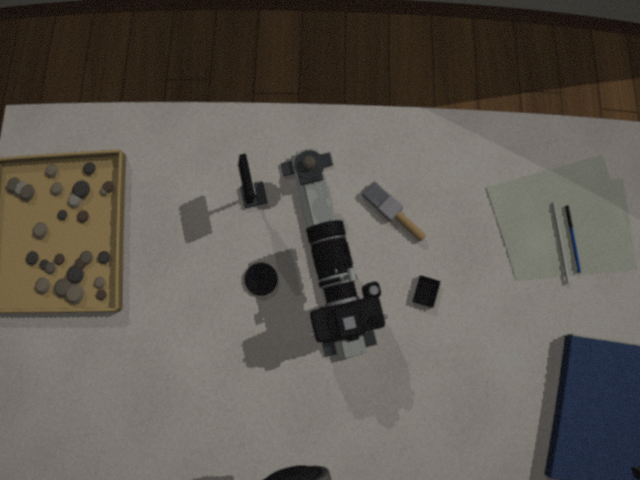

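Run:
```python
import cv2
a=cv2.imread("pics/top0.png")[140:380,220:460]; cv2.imwrite("pics/topz.png",cv2.resize(cv2.convertScaleAbs(a,alpha=1.8,beta=10),(600,600),interpolation=3)[:600])
a=cv2.imread("pics/scene0.png")[160:310,270:450]; cv2.imwrite("pics/scz.png",cv2.resize(cv2.convertScaleAbs(a,alpha=1.6,beta=20),(720,600),interpolation=3))
```

```text
(no output)
```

View pics/topz.png

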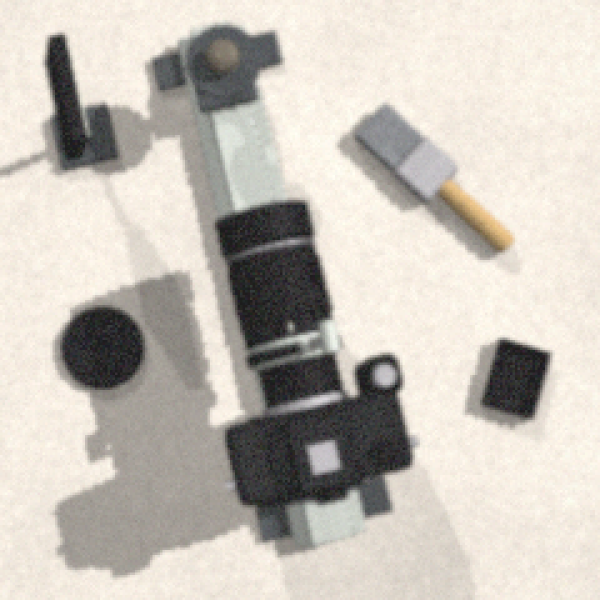

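View pics/scz.png

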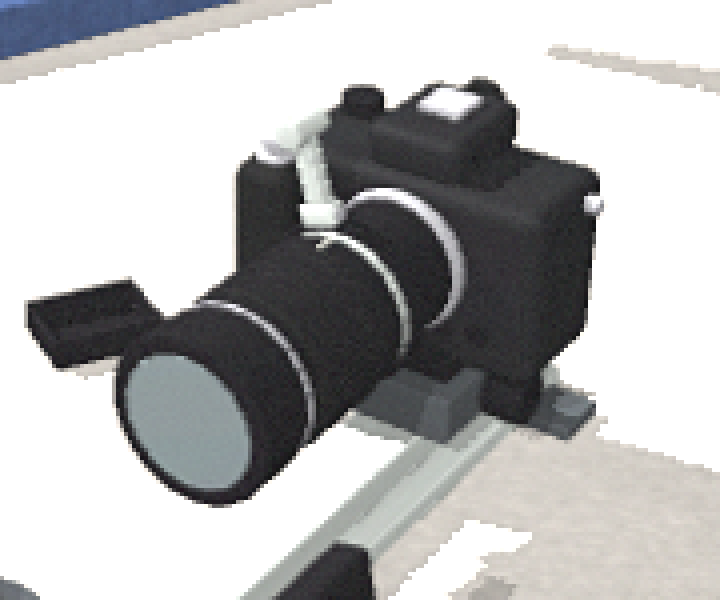

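```bash
cat > h.py <<'E'
import numpy as np
from scipy.optimize import least_squares
from bench import *
def proj(m,P,cfw=None):
    T=m['camera_from_world'] if cfw is None else cfw
    p=T[:3,:3]@np.asarray(P)+T[:3,3]
    a=np.array([p[0]/-p[2],-p[1]/-p[2]]); r2=a@a
    a=a*(1+m['k1']*r2)
    return np.array([m['fx']*a[0]+m['cx'],m['fy']*a[1]+m['cy']])
def rigT(v):
    c,s=np.cos(v[2]),np.sin(v[2])
    return lambda p: np.array([v[0]+c*p[0]-s*p[1], v[1]+s*p[0]+c*p[1], p[2]])
E
python3 - <<'E'
from h import *
obs=[("top",(-.08,0,.171),(349.2,322.8)),("top",(-.034,-.057,.158),(374,290)),
("scene",(-.08,0,.171),(381.8,185.5)),("scene",(-.034,-.057,.158),(339.3,197.5))]
ms={n:camera_model(n) for n in("top","scene")}
f=lambda v:np.concatenate([proj(ms[n],rigT(v)(p))-o for n,p,o in obs])
r=least_squares(f,[0.6,0,0.2]); print(r.x,r.fun.round(1))
for n in ms:
  for nm,p in [("lensfront top",(.108,0,.148)),("lensfrontL",(.108,.0365,.112)),("lensfrontR",(.108,-.0365,.112)),("lamp",(.225,.125,.16)),("ring",(0,0,.1485)),("dial",(-.088,-.048,.158))]+[("bar%d"%d,(0,.076*np.sin(np.radians(d)),.112+.076*np.cos(np.radians(d)))) for d in (-25,-15,0,25)]:
    print(n,nm,proj(ms[n],rigT(r.x)(p)).round())
  for i in (.2,.21,.22,.23,.24,.25,.26): print('peb',i,proj(ms[n],rigT(r.x)((i,0,.118))).round())
E
```

```text
[ 0.5657131  -0.00581935  0.28812643] [ 0.  -0.1 -1.3 -1.   0.5 -0.2 -0.5 -3.3]
top lensfront top [321. 222.]
top lensfrontL [302. 231.]
top lensfrontR [339. 221.]
top lamp [238. 178.]
top ring [337. 279.]
top dial [376. 320.]
top bar-25 [355. 273.]
top bar-15 [348. 275.]
top bar0 [337. 278.]
top bar25 [319. 283.]
peb 0.2 [308. 179.]
peb 0.21 [307. 175.]
peb 0.22 [305. 170.]
peb 0.23 [304. 165.]
peb 0.24 [303. 160.]
peb 0.25 [301. 155.]
peb 0.26 [300. 150.]
scene lensfront top [320. 247.]
scene lensfrontL [341. 275.]
scene lensfrontR [300. 260.]
scene lamp [352. 314.]
scene ring [358. 216.]
scene dial [360. 184.]
scene bar-25 [341. 193.]
scene bar-15 [347. 193.]
scene bar0 [358. 194.]
scene bar25 [376. 204.]
peb 0.2 [282. 296.]
peb 0.21 [277. 300.]
peb 0.22 [273. 304.]
peb 0.23 [268. 308.]
peb 0.24 [263. 312.]
peb 0.25 [258. 316.]
peb 0.26 [253. 320.]
```

Run:
```python
from h import *
obs=[("top",(-.08,0,.171),(349.2,322.8)),("top",(-.034,-.057,.158),(374,290)),
("scene",(-.08,0,.171),(381.8,185.5)),("scene",(-.034,-.057,.158),(339.3,197.5)),("scene",(-.088,-.048,.158),(360.5,183)),
("top",(.108,.0365,.112),(307.2,229)),("top",(.108,-.0365,.112),(344.5,221))]
ms={n:camera_model(n) for n in("top","scene")}
def f(v):
  o1=[proj(ms[n],rigT(v)(p))-o for n,p,o in obs]
  o1+=[proj(ms["top"],rigT(v)((v[3],0,.118)))-(308.8,161.5),proj(ms["scene"],rigT(v)((v[3],0,.11)))-(260,313)]
  return np.concatenate(o1)
r=least_squares(f,[0.6,0,0.2,.23],loss='soft_l1'); print(r.x,f(r.x).reshape(-1,2).round(1))
for n in ms:
  for d in (-30,-25,-15,-5,0,25): print(n,d,proj(ms[n],rigT(r.x)((0,.076*np.sin(np.radians(d)),.112+.076*np.cos(np.radians(d))))).round())
```

```text
[ 0.56623146 -0.00873742  0.2539394   0.23541009] [[ 0.2  0.1]
 [ 0.  -0. ]
 [ 0.4 -0.3]
 [-0.6 -4. ]
 [-0.1  0.4]
 [-1.9  0.4]
 [-1.7 -0.2]
 [ 0.2 -0.4]
 [-0.3 -1.4]]
top -30 [360. 273.]
top -25 [357. 274.]
top -15 [350. 275.]
top -5 [343. 277.]
top 0 [339. 277.]
top 25 [321. 282.]
scene -30 [337. 193.]
scene -25 [340. 193.]
scene -15 [346. 192.]
scene -5 [353. 193.]
scene 0 [357. 194.]
scene 25 [374. 203.]
```

jog_arm:
  commands:
    - [[0.5,-0.25,-0.06,0,0.25],[0.98,-0.5,-0.06,0,0.25],[0.98,-0.5,-0.06,0,0.25],[0.98,-0.5,-0.06,0,0.25],[0.98,-0.5,-0.06,0,0.25],[0.98,-0.5,-0.06,0,0.25],[0.98,-0.5,-0.06,0,0.25],[0.98,-0.5,-0.06,0,0.25],[0.98,-0.5,-0.06,0,0.25],[0.98,-0.5,-0.06,0,0.25],[0.98,-0.5,-0.06,0,0.25],[0.98,-0.5,-0.06,0,0.25],[0.98,-0.5,-0.06,0,0.25],[0.5,-0.25,-0.06,0,0.25],[0,0,0,0.16,0.25],[0,0,0,0,0.25]]
  squeeze: 20

```text
time_s: 3.5
eef_pos: [0.5739, -0.0303, 0.2759]
ee_rot: [0.992, 0.129, -0.0, -0.0]
ft_force: [-0.1, -0.4, 0.6]
width: 0.0323
```

```bash
cat >> h.py <<'E'
from scipy.spatial.transform import Rotation as Ro
def wcfw(m,s):
    T=np.eye(4);T[:3,:3]=Ro.from_quat(s['ee_rot']).as_matrix();T[:3,3]=s['eef_pos']
    return np.linalg.inv(T@m['mount'])
E
python3 - <<'E'
from h import *
import cv2
s=get_state(); im=snapshot("wrist"); cv2.imwrite("pics/w1.png",im[:,:,::-1]); np.save("w1.npy",np.r_[s['eef_pos'],s['ee_rot']])
print(s['time_s'],s['eef_pos'],s['width'],np.degrees(Ro.from_quat(s['ee_rot']).as_euler('ZYX')),s['ft_force'])
m=camera_model("wrist");T=wcfw(m,s);R=rigT([.56623,-.00874,.25394])
for nm,p in [("shoe",(-.08,0,.171)),("shut",(-.034,-.057,.158)),("dial",(-.088,-.048,.158)),("bar-17",(0,.076*np.sin(np.radians(-17)),.112+.076*np.cos(np.radians(17)))),("lensR",(.108,-.0365,.112)),("lensL",(.108,.0365,.112))]: print(nm,proj(m,R(p),T).round())
E
```

```text
3.5 [ 0.57392296 -0.0303255   0.27588683] 0.03230219156566263 [ 1.48335589e+01  1.84096779e-02 -1.79986110e+02] [-0.10507567 -0.43670961  0.64967579]
shoe [279. 363.]
shut [371. 288.]
dial [354. 363.]
bar-17 [315. 248.]
lensR [338.  56.]
lensL [226.  56.]
```

View pics/w1.png

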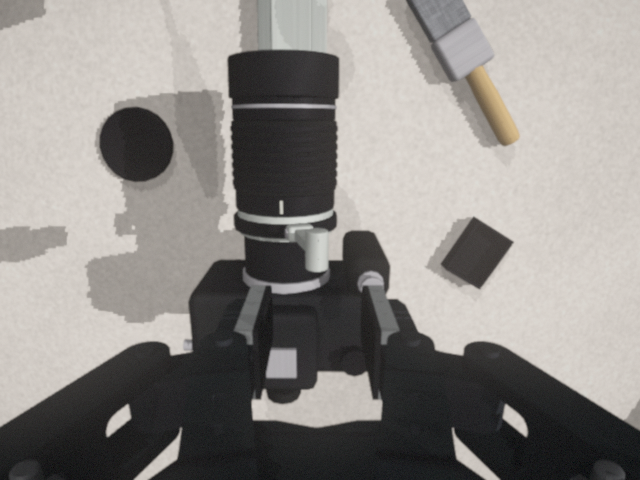

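Run:
```python
from h import *
m=camera_model("wrist");T=np.linalg.inv(m['mount'])
for x in(-.011,.011):
  for z in(.015,.011,.005,0,-.01): print(x,z,[proj(m,(x,y,z),T).round() for y in(-.016,.016)])
```

```text
-0.011 0.015 [array([274., 330.]), array([358., 330.])]
-0.011 0.011 [array([273., 335.]), array([359., 335.])]
-0.011 0.005 [array([271., 344.]), array([361., 344.])]
-0.011 0 [array([270., 351.]), array([362., 351.])]
-0.011 -0.01 [array([266., 367.]), array([365., 367.])]
0.011 0.015 [array([272., 276.]), array([360., 276.])]
0.011 0.011 [array([271., 280.]), array([361., 280.])]
0.011 0.005 [array([269., 286.]), array([363., 286.])]
0.011 0 [array([267., 292.]), array([364., 292.])]
0.011 -0.01 [array([264., 305.]), array([368., 305.])]
```

jog_arm:
  commands:
    - [[0,0,0.6,0,0.25],[0,0,0.6,0,0.25],[0,0,0.6,0,0.25],[0,0,0.4,0,0.25],[0,0,0.2,0,0.25],[0,-0.1,0.05,0,0.25],[0,-0.05,0,0,0.25],[0,0,0,0,0.25],[0,0,0,0,0.25]]

```text
time_s: 4.68
eef_pos: [0.5729, -0.0259, 0.1784]
ee_rot: [0.992, 0.128, 0.0, 0.0]
ft_force: [0.7, 0.3, -1.0]
width: 0.0319
```

```bash
cat > look.py <<'E'
from h import *
import cv2,sys
s=get_state(); im=snapshot("wrist"); 
R=rigT([.56623,-.00874,.25394]); c,sn=np.cos(.25394),np.sin(.25394)
d=s['eef_pos'][:2]-[.56623,-.00874]; print(s['time_s'],'rig TCP',(np.array([c*d[0]+sn*d[1],-sn*d[0]+c*d[1],s['eef_pos'][2]])*1000).round(1),'w',s['width'],'Frig',np.round([c*s['ft_force'][0]+sn*s['ft_force'][1],-sn*s['ft_force'][0]+c*s['ft_force'][1],s['ft_force'][2]],2))
cv2.imwrite("pics/"+sys.argv[1]+".png",im[:,:,::-1])
m=camera_model("wrist");T=wcfw(m,s)
for a in (23.6,16.9,10.15,3.4,-3.4,-10.15,-16.9,-23.6): print(a,proj(m,R((.011,.076*np.sin(np.radians(a)),.112+.076*np.cos(np.radians(a)))),T).round(),proj(m,R((-.0,.076*np.sin(np.radians(a)),.112+.0825*np.cos(np.radians(a)))),T).round())
E
python3 look.py w2
```

```text
4.675 rig TCP [  2.2 -18.3 178.4] w 0.03185927913200364 Frig [ 0.76  0.16 -1.  ]
23.6 [167. 301.] [164. 340.]
16.9 [189. 305.] [187. 346.]
10.15 [215. 308.] [213. 350.]
3.4 [243. 310.] [241. 352.]
-3.4 [272. 310.] [270. 353.]
-10.15 [300. 309.] [300. 351.]
-16.9 [328. 306.] [328. 347.]
-23.6 [354. 302.] [354. 342.]
```

View pics/w2.png

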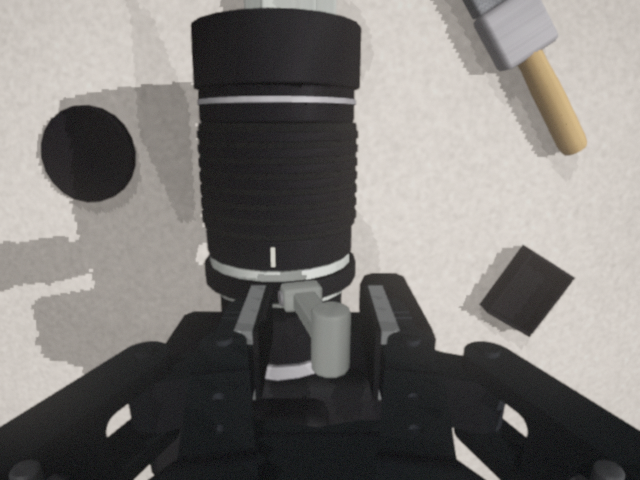

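jog_arm:
  commands:
    - [[0,-0.05,0,0,0.25],[0,-0.05,0,0,0.25],[0,-0.04,0,0,0.25],[0,-0.03,0,0,0.25],[0,-0.03,0,0,0.25],[0,-0.03,0,0,0.25]]

```text
time_s: 5.48
eef_pos: [0.5709, -0.0181, 0.1786]
ee_rot: [0.992, 0.128, 0.001, 0.001]
ft_force: [0.8, -6.3, 3.3]
width: 0.0319
```

jog_arm:
  commands:
    - [[0,-0.03,0,0,0.25],[0,-0.03,0,0,0.25],[0,-0.03,0,0,0.25]]

```text
time_s: 5.85
eef_pos: [0.5692, -0.0129, 0.1775]
ee_rot: [0.992, 0.128, -0.0, -0.0]
ft_force: [-0.1, 0.1, 0.5]
width: 0.0322
```

jog_arm:
  commands:
    - [[0,-0.03,0,0,0.25],[0,-0.03,0,0,0.25],[0,-0.03,0,0,0.25]]

```text
time_s: 6.22
eef_pos: [0.5687, -0.0106, 0.178]
ee_rot: [0.992, 0.128, 0.0, 0.001]
ft_force: [0.2, -5.4, 1.9]
width: 0.0322
```

```bash
python3 look.py w3
```

```text
6.225 rig TCP [  1.9  -2.4 178. ] w 0.03216762049482272 Frig [-1.2  -5.23  1.95]
23.6 [215. 301.] [213. 341.]
16.9 [239. 306.] [237. 346.]
10.15 [265. 309.] [264. 350.]
3.4 [294. 310.] [293. 353.]
-3.4 [323. 310.] [323. 353.]
-10.15 [351. 309.] [352. 351.]
-16.9 [378. 306.] [379. 347.]
-23.6 [403. 302.] [404. 341.]
```

View pics/w3.png

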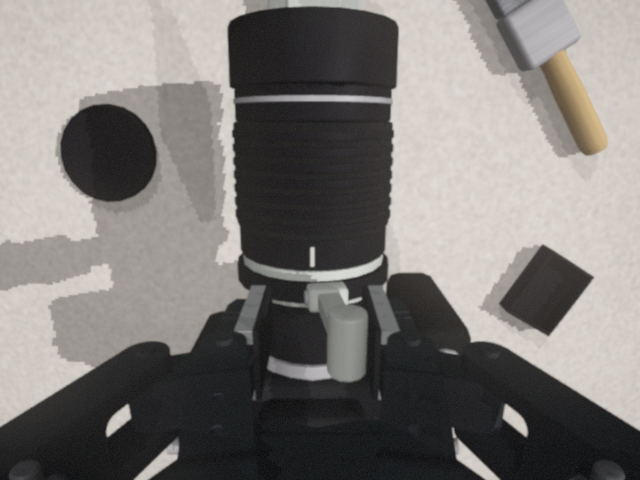

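jog_arm:
  commands:
    - [[0,-0.04,0,0,0.25],[0,-0.04,0,0,0.25],[0,-0.04,0,0,0.25],[0,-0.04,0,0,0.25],[0,-0.04,0,0,0.25],[0,-0.04,0,0,0.25],[0,-0.04,0,0,0.25],[0,-0.04,0,0,0.25],[0,-0.04,0,0,0.25],[0,-0.04,0,0,0.25]]

```text
time_s: 7.52
eef_pos: [0.5644, 0.0056, 0.1778]
ee_rot: [0.992, 0.128, -0.0, 0.0]
ft_force: [0.2, -3.0, -0.7]
width: 0.0318
```

jog_arm:
  commands:
    - [[0,-0.04,0,0,0.25],[0,-0.04,0,0,0.25],[0,-0.04,0,0,0.25],[0,-0.04,0,0,0.25],[0,-0.04,0,0,0.25],[0,-0.04,0,0,0.25],[0,-0.04,0,0,0.25],[0,-0.04,0,0,0.25]]

```text
time_s: 8.52
eef_pos: [0.5611, 0.0184, 0.1779]
ee_rot: [0.992, 0.128, -0.0, -0.0]
ft_force: [0.3, 0.5, -0.8]
width: 0.0318
```

```bash
python3 look.py w4
```

```text
8.525 rig TCP [  1.9  27.5 177.9] w 0.03182968702735396 Frig [ 0.39  0.42 -0.78]
23.6 [307. 302.] [307. 341.]
16.9 [333. 306.] [333. 347.]
10.15 [361. 309.] [362. 351.]
3.4 [390. 310.] [392. 353.]
-3.4 [419. 310.] [421. 352.]
-10.15 [447. 308.] [449. 350.]
-16.9 [471. 305.] [474. 346.]
-23.6 [493. 301.] [496. 340.]
```

View pics/w4.png

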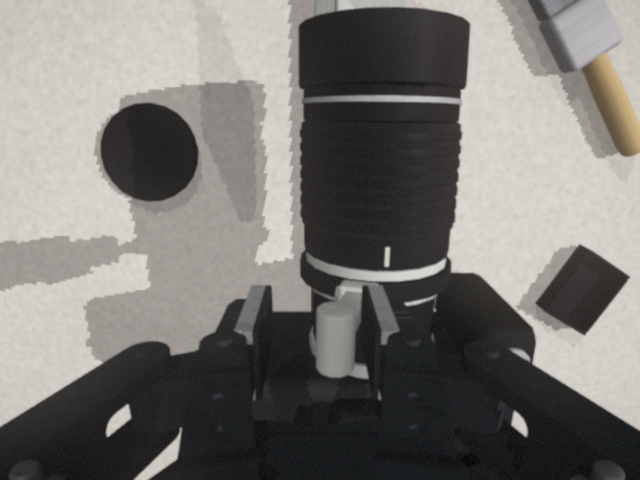

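jog_arm:
  commands:
    - [[0,-0.04,0,0,0.25],[0,-0.04,0,0,0.25],[0,-0.03,0,0,0.25],[0,-0.03,0,0,0.25],[0,-0.02,0,0,0.25],[0,-0.02,0,0,0.25]]

```text
time_s: 9.32
eef_pos: [0.5593, 0.0252, 0.1779]
ee_rot: [0.992, 0.128, -0.0, -0.0]
ft_force: [-0.3, 0.8, -0.5]
width: 0.0321
```

jog_arm:
  commands:
    - [[0,-0.02,0,0,0.25],[0,-0.02,0,0,0.25]]

```text
time_s: 9.57
eef_pos: [0.5591, 0.0262, 0.1779]
ee_rot: [0.992, 0.128, 0.0, 0.0]
ft_force: [1.0, -2.0, 0.0]
width: 0.0316
```

```bash
python3 look.py w5
```

```text
9.575 rig TCP [  1.9  35.6 177.9] w 0.03164536356425224 Frig [ 0.46 -2.16  0.01]
23.6 [332. 302.] [332. 342.]
16.9 [359. 306.] [360. 347.]
10.15 [387. 309.] [389. 351.]
3.4 [416. 310.] [418. 352.]
-3.4 [445. 310.] [448. 352.]
-10.15 [472. 308.] [475. 350.]
-16.9 [496. 305.] [499. 346.]
-23.6 [517. 301.] [520. 340.]
```

View pics/w5.png

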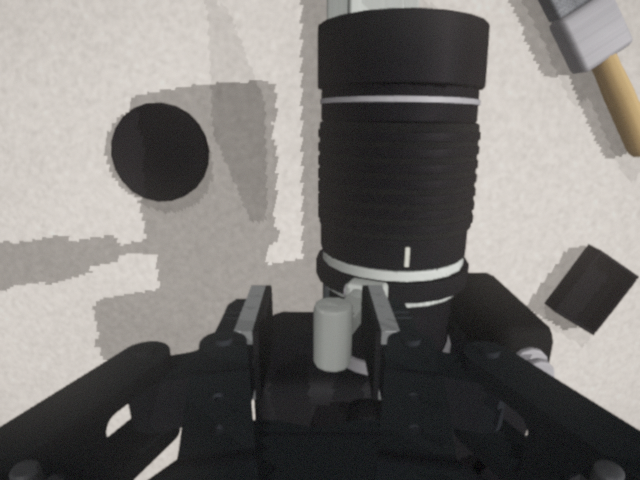

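jog_arm:
  commands:
    - [[0,-0.02,0,0,0.25],[0,0,0,0,0.25]]

```text
time_s: 9.88
eef_pos: [0.559, 0.0268, 0.1779]
ee_rot: [0.992, 0.128, 0.0, 0.0]
ft_force: [0.7, -3.2, -0.9]
width: 0.0319
```

jog_arm:
  commands:
    - [[0,-0.02,0,0,0.25],[0,0,0,0,0.25]]

```text
time_s: 10.12
eef_pos: [0.5589, 0.0274, 0.1779]
ee_rot: [0.992, 0.128, 0.0, 0.001]
ft_force: [2.0, -5.4, -1.3]
width: 0.032
```

jog_arm:
  commands:
    - [[0,-0.02,0,0,0.25],[0,0,0,0,0.25]]

```text
time_s: 10.38
eef_pos: [0.5587, 0.0277, 0.1779]
ee_rot: [0.992, 0.128, 0.0, 0.001]
ft_force: [2.2, -7.6, -0.9]
width: 0.0321
```

```bash
python3 look.py w6
```

```text
10.375 rig TCP [  1.9  37.2 177.9] w 0.032052201541013105 Frig [ 0.2  -7.89 -0.92]
23.6 [337. 302.] [337. 342.]
16.9 [364. 306.] [365. 347.]
10.15 [392. 309.] [394. 351.]
3.4 [421. 310.] [424. 352.]
-3.4 [450. 310.] [453. 352.]
-10.15 [477. 308.] [480. 350.]
-16.9 [501. 305.] [504. 345.]
-23.6 [521. 301.] [525. 340.]
```

View pics/w6.png

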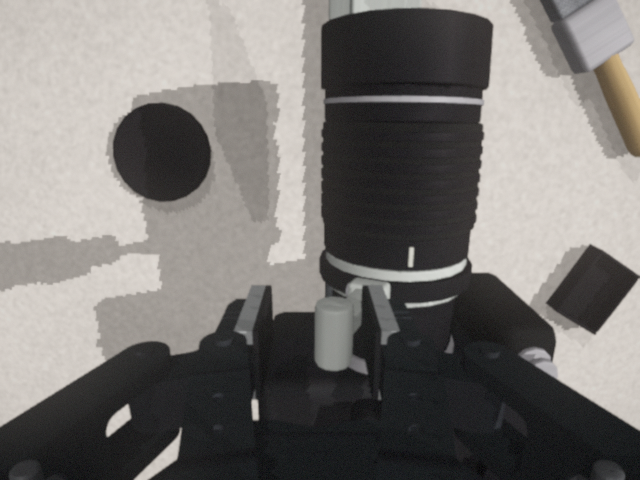

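jog_arm:
  commands:
    - [[0,0.05,0,0,0.25],[0,0.1,0,0,0.25],[0,0.1,0,0,0.25],[0,0.1,0,0,0.25],[0,0.05,0,0,0.25],[0,0.02,0,0,0.25],[0,0.02,0,0,0.25],[0,0.02,0,0,0.25]]

```text
time_s: 11.42
eef_pos: [0.5631, 0.011, 0.1779]
ee_rot: [0.992, 0.128, 0.0, -0.0]
ft_force: [-1.7, 1.1, 1.4]
width: 0.0322
```

```bash
python3 look.py w7
```

```text
11.425 rig TCP [  1.9  19.9 177.9] w 0.032238099469972345 Frig [-1.33  1.5   1.42]
23.6 [283. 302.] [283. 341.]
16.9 [309. 306.] [309. 347.]
10.15 [337. 309.] [337. 351.]
3.4 [366. 310.] [367. 353.]
-3.4 [395. 310.] [397. 353.]
-10.15 [423. 309.] [425. 350.]
-16.9 [448. 306.] [451. 346.]
-23.6 [470. 302.] [473. 341.]
```

View pics/w7.png

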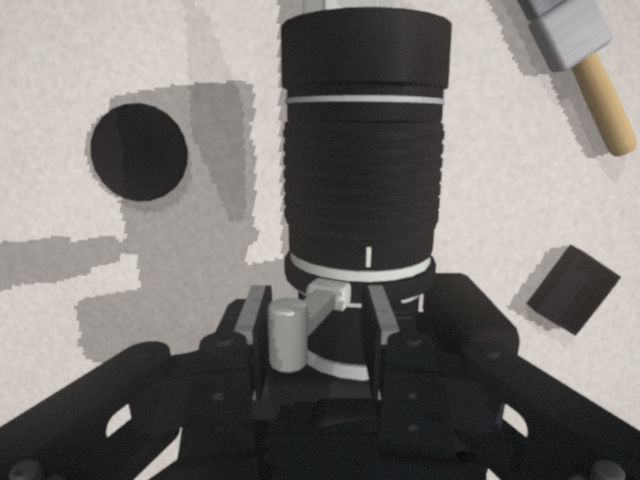

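Lever still at click 0 (bar end at 287,307), left finger just touching. Now inch through the first ridge.

jog_arm:
  commands:
    - [[0,0.02,0,0,0.25],[0,0.02,0,0,0.25],[0,0.02,0,0,0.25]]

```text
time_s: 11.85
eef_pos: [0.5635, 0.0096, 0.1783]
ee_rot: [0.992, 0.128, 0.0, -0.001]
ft_force: [-2.6, 6.5, 5.6]
width: 0.032
```

jog_arm:
  commands:
    - [[0,0.02,0,0,0.25],[0,0.02,0,0,0.25]]

```text
time_s: 12.1
eef_pos: [0.564, 0.0081, 0.1784]
ee_rot: [0.992, 0.128, 0.0, -0.001]
ft_force: [-0.5, 5.0, 3.5]
width: 0.0318
```

jog_arm:
  commands:
    - [[0,0.02,0,0,0.25],[0,0.02,0,0,0.25]]

```text
time_s: 12.35
eef_pos: [0.5646, 0.0049, 0.1777]
ee_rot: [0.992, 0.128, -0.0, 0.0]
ft_force: [0.3, 0.0, 0.4]
width: 0.0324
```

```bash
python3 look.py w8
```

```text
12.35 rig TCP [  1.9  13.7 177.7] w 0.03237421520873333 Frig [ 0.28 -0.02  0.44]
23.6 [264. 302.] [263. 341.]
16.9 [289. 306.] [289. 347.]
10.15 [317. 309.] [317. 351.]
3.4 [346. 310.] [346. 353.]
-3.4 [375. 310.] [376. 353.]
-10.15 [403. 309.] [405. 351.]
-16.9 [429. 306.] [431. 347.]
-23.6 [452. 302.] [454. 341.]
```

View pics/w8.png

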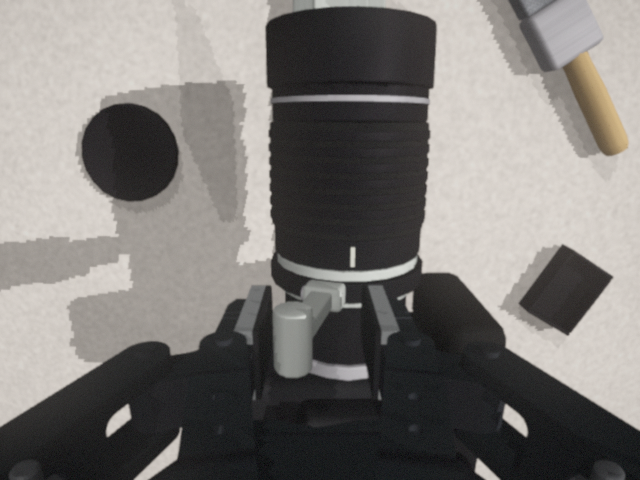

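jog_arm:
  commands:
    - [[0,0,0,0,0.25],[0,0,0,0,0.25],[0,0,0,0,0.25],[0,0,0,0,0.25],[0,0.02,0,0,0.25],[0,0.02,0,0,0.25],[0,0.02,0,0,0.25],[0,0.02,0,0,0.25],[0,0.02,0,0,0.25],[0,0.02,0,0,0.25],[0,0.02,0,0,0.25]]

```text
time_s: 13.78
eef_pos: [0.5658, 0.0009, 0.1782]
ee_rot: [0.992, 0.128, 0.0, -0.001]
ft_force: [-1.8, 6.5, 3.8]
width: 0.0316
```

jog_arm:
  commands:
    - [[0,0.02,0,0,0.25],[0,0.02,0,0,0.25]]

```text
time_s: 14.02
eef_pos: [0.5664, -0.0016, 0.178]
ee_rot: [0.992, 0.128, 0.0, 0.0]
ft_force: [0.4, -0.2, 0.2]
width: 0.0319
```

jog_arm:
  commands:
    - [[0,0.02,0,0,0.25],[0,0,0,0,0.25]]

```text
time_s: 14.28
eef_pos: [0.5666, -0.0027, 0.1777]
ee_rot: [0.992, 0.128, -0.0, 0.0]
ft_force: [0.9, 0.2, -0.8]
width: 0.0321
```

```bash
python3 look.py w9
```

```text
14.275 rig TCP [  1.8   5.7 177.7] w 0.03210488099438093 Frig [ 0.87 -0.05 -0.85]
23.6 [239. 302.] [238. 341.]
16.9 [264. 306.] [263. 347.]
10.15 [291. 309.] [291. 351.]
3.4 [320. 310.] [320. 353.]
-3.4 [349. 310.] [350. 353.]
-10.15 [377. 309.] [379. 351.]
-16.9 [404. 306.] [406. 347.]
-23.6 [428. 302.] [429. 341.]
```

View pics/w9.png

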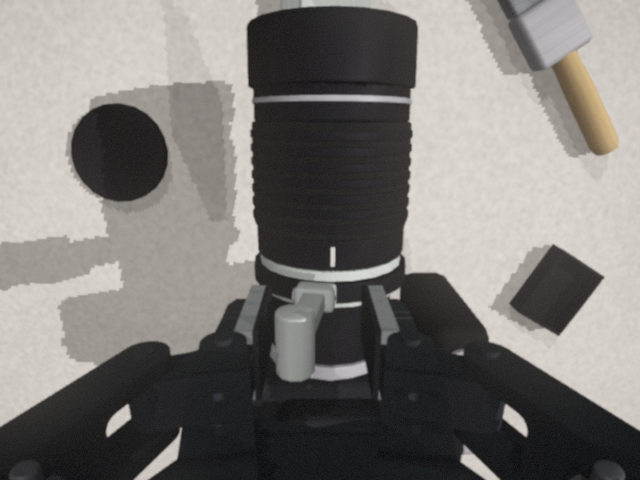

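jog_arm:
  commands:
    - [[0,0,0,0,0.25],[0,0,0,0,0.25],[0,0,0,0,0.25],[0,0.02,0,0,0.25],[0,0.02,0,0,0.25],[0,0.02,0,0,0.25],[0,0.02,0,0,0.25],[0,0.02,0,0,0.25],[0,0.02,0,0,0.25],[0,0.02,0,0,0.25]]

```text
time_s: 15.58
eef_pos: [0.5679, -0.0071, 0.1781]
ee_rot: [0.992, 0.128, 0.0, -0.0]
ft_force: [-1.9, 5.0, 3.4]
width: 0.0319
```

jog_arm:
  commands:
    - [[0,0.02,0,0,0.25],[0,0.02,0,0,0.25]]

```text
time_s: 15.82
eef_pos: [0.5684, -0.009, 0.1781]
ee_rot: [0.992, 0.128, 0.0, -0.0]
ft_force: [-0.4, 3.5, 1.2]
width: 0.0322
```

```bash
python3 look.py w10
```

```text
15.825 rig TCP [  2.   -0.8 178.1] w 0.032191576772279115 Frig [0.52 3.49 1.21]
23.6 [220. 302.] [218. 341.]
16.9 [244. 306.] [242. 347.]
10.15 [271. 309.] [269. 351.]
3.4 [299. 310.] [298. 353.]
-3.4 [328. 310.] [328. 353.]
-10.15 [357. 309.] [357. 351.]
-16.9 [383. 306.] [385. 347.]
-23.6 [408. 302.] [409. 342.]
```

View pics/w10.png

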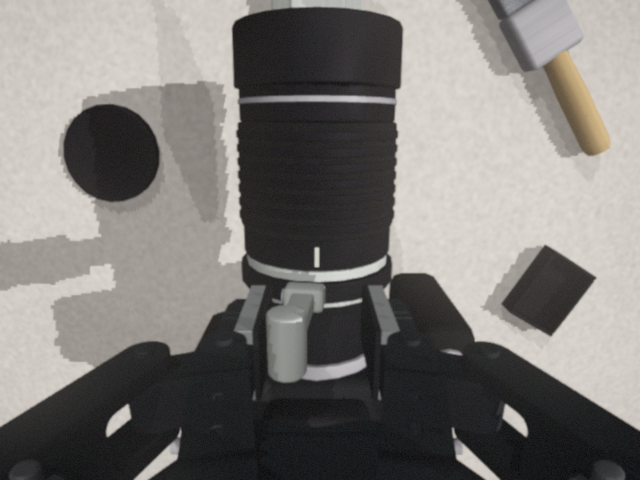

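jog_arm:
  commands:
    - [[0,0.02,0,0,0.25],[0,0,0,0,0.25]]

```text
time_s: 16.12
eef_pos: [0.5686, -0.0106, 0.1777]
ee_rot: [0.992, 0.128, -0.0, 0.0]
ft_force: [0.1, 0.3, 0.0]
width: 0.032
```

```bash
python3 look.py w11
```

```text
16.125 rig TCP [  1.9  -2.4 177.7] w 0.032001503241152425 Frig [0.14 0.26 0.04]
23.6 [214. 302.] [213. 341.]
16.9 [238. 306.] [237. 347.]
10.15 [265. 309.] [264. 351.]
3.4 [294. 310.] [293. 353.]
-3.4 [323. 311.] [323. 353.]
-10.15 [351. 309.] [352. 351.]
-16.9 [378. 306.] [380. 347.]
-23.6 [403. 302.] [404. 342.]
```

View pics/w11.png

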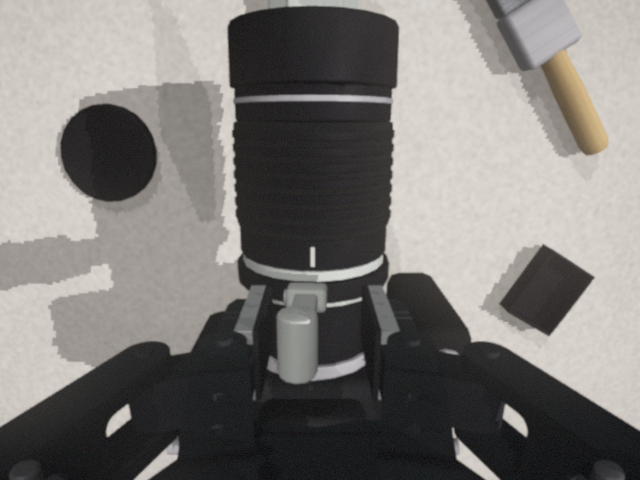

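jog_arm:
  commands:
    - [[0,0,0,0,0.25],[0,0,0,0,0.25],[0,0,0,0,0.25],[0,0.02,0,0,0.25],[0,0.02,0,0,0.25],[0,0.02,0,0,0.25],[0,0.02,0,0,0.25],[0,0.02,0,0,0.25],[0,0.02,0,0,0.25],[0,0.02,0,0,0.25],[0,0.02,0,0,0.25],[0,0.02,0,0,0.25]]

```text
time_s: 17.68
eef_pos: [0.5703, -0.0165, 0.1781]
ee_rot: [0.992, 0.128, 0.0, -0.0]
ft_force: [-2.1, 4.5, 3.2]
width: 0.0321
```

jog_arm:
  commands:
    - [[0,0.02,0,0,0.25],[0,0.02,0,0,0.25]]

```text
time_s: 17.92
eef_pos: [0.571, -0.0193, 0.1777]
ee_rot: [0.992, 0.128, 0.0, 0.001]
ft_force: [-0.4, -0.8, -0.1]
width: 0.032
```

```bash
python3 look.py w12
```

```text
17.925 rig TCP [  2.  -11.4 177.7] w 0.03203028270719926 Frig [-0.55 -0.64 -0.1 ]
23.6 [187. 302.] [185. 341.]
16.9 [210. 306.] [208. 347.]
10.15 [236. 309.] [235. 351.]
3.4 [264. 310.] [263. 353.]
-3.4 [294. 311.] [293. 353.]
-10.15 [322. 309.] [323. 351.]
-16.9 [350. 306.] [351. 347.]
-23.6 [375. 302.] [376. 342.]
```

View pics/w12.png

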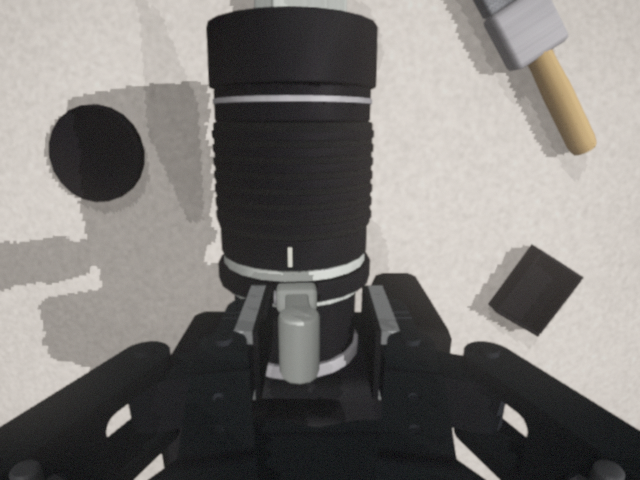

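jog_arm:
  commands:
    - [[0,0,0,0,0.25],[0,0,0,0,0.25],[0,0,0,0,0.25],[0,0.02,0,0,0.25],[0,0.02,0,0,0.25],[0,0.02,0,0,0.25],[0,0.02,0,0,0.25],[0,0.02,0,0,0.25],[0,0.02,0,0,0.25],[0,0.02,0,0,0.25],[0,0.02,0,0,0.25],[0,0.02,0,0,0.25]]

```text
time_s: 19.48
eef_pos: [0.5725, -0.025, 0.1779]
ee_rot: [0.992, 0.128, -0.0, -0.0]
ft_force: [-1.9, 3.3, 1.1]
width: 0.0322
```

jog_arm:
  commands:
    - [[0,0.02,0,0,0.25],[0,0,0,0,0.25]]

```text
time_s: 19.73
eef_pos: [0.573, -0.0269, 0.1779]
ee_rot: [0.992, 0.128, 0.0, 0.001]
ft_force: [0.3, -0.2, -0.2]
width: 0.0321
```

```bash
python3 look.py w13
```

```text
19.725 rig TCP [  2.  -19.3 177.9] w 0.03207033949563003 Frig [ 0.21 -0.28 -0.22]
23.6 [163. 301.] [161. 340.]
16.9 [186. 305.] [183. 346.]
10.15 [211. 308.] [209. 350.]
3.4 [239. 310.] [237. 353.]
-3.4 [268. 310.] [267. 353.]
-10.15 [297. 309.] [297. 351.]
-16.9 [325. 306.] [325. 347.]
-23.6 [351. 302.] [351. 342.]
```

View pics/w13.png

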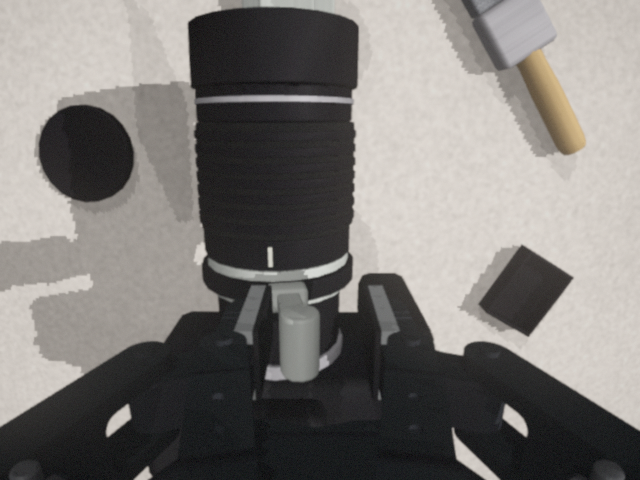

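jog_arm:
  commands:
    - [[0,-0.05,0,0,0.25],[0,-0.05,0,0,0.25],[0,0,0,0,0.25],[0,0,-0.1,0,0.25],[0,0,-0.3,0,0.25],[0,0,-0.6,0,0.25],[0,0,-0.6,0,0.25],[0,0,-0.3,0,0.5],[-0.3,0.35,0,0,1],[-0.3,0.35,0,0,1],[-0.3,0.35,0,0,1],[0,0,0,0,1],[0,0,0,0,1]]

```text
time_s: 21.4
eef_pos: [0.5476, -0.0723, 0.2538]
ee_rot: [0.992, 0.127, -0.0, -0.0]
ft_force: [0.0, 0.2, 0.9]
width: -0.0
```

```bash
python3 look.py w14
python3 - <<'E'
from h import *
m=camera_model("wrist");s=get_state();T=wcfw(m,s);R=rigT([.56623,-.00874,.25394])
for nm,p in [("shoe",(-.08,0,.171)),("shut",(-.034,-.057,.158)),("dial",(-.088,-.048,.158)),("gripfront",(-.018,-.057,.147)),("gripR",(-.033,-.071,.147)),("lensR",(.108,-.0365,.112)),("lensL",(.108,.0365,.112))]: print(nm,proj(m,R(p),T).round())
Ti=np.linalg.inv(m['mount'])
print([proj(m,(x,0,z),Ti).round() for z in(.011,.012) for x in (.011,-.011)])
E
```

```text
21.4 rig TCP [-34.  -56.8 253.8] w -1.266524739549242e-05 Frig [0.07 0.22 0.92]
23.6 [134. 165.] [131. 190.]
16.9 [149. 166.] [146. 191.]
10.15 [165. 166.] [162. 192.]
3.4 [183. 166.] [181. 192.]
-3.4 [203. 166.] [200. 192.]
-10.15 [222. 166.] [220. 192.]
-16.9 [242. 165.] [240. 191.]
-23.6 [260. 165.] [259. 190.]
shoe [214. 328.]
shut [317. 243.]
dial [301. 331.]
gripfront [317. 210.]
gripR [341. 236.]
lensR [283. -12.]
lensL [160. -10.]
[array([316., 280.]), array([316., 335.]), array([316., 279.]), array([316., 334.])]
```

View pics/w14.png

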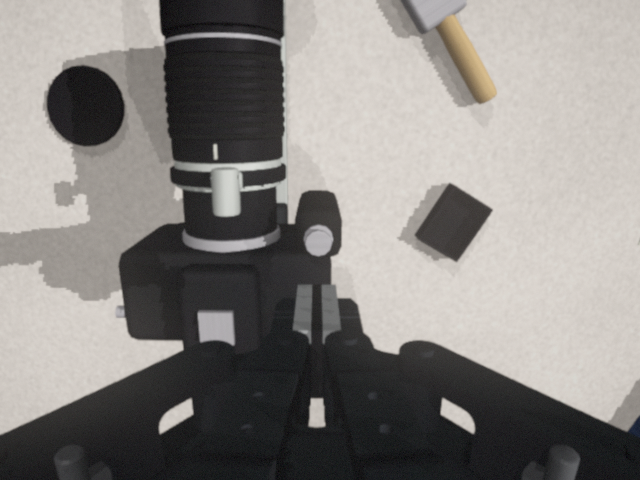

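jog_arm:
  commands:
    - [[0.05,0.025,0.3,0,1],[0,0,0.5,0,1],[0,0,0.5,0,1],[0,0,0.35,0,1],[0,0,0.2,0,1],[0,0,0.08,0,1],[0,0,0.04,0,1],[0,0,0,0,1]]

```text
time_s: 22.45
eef_pos: [0.55, -0.0727, 0.1755]
ee_rot: [0.992, 0.128, 0.0, 0.0]
ft_force: [0.4, 0.5, 0.1]
width: 0.0004
```

```bash
python3 look.py w15
```

```text
22.45 rig TCP [-31.7 -57.8 175.5] w 0.0003884721856325597 Frig [0.49 0.38 0.14]
23.6 [ 30. 201.] [ 24. 241.]
16.9 [ 49. 203.] [ 43. 244.]
10.15 [ 73. 204.] [ 66. 246.]
3.4 [100. 205.] [ 94. 248.]
-3.4 [130. 204.] [125. 248.]
-10.15 [162. 204.] [157. 247.]
-16.9 [193. 202.] [190. 245.]
-23.6 [224. 200.] [222. 241.]
```

View pics/w15.png

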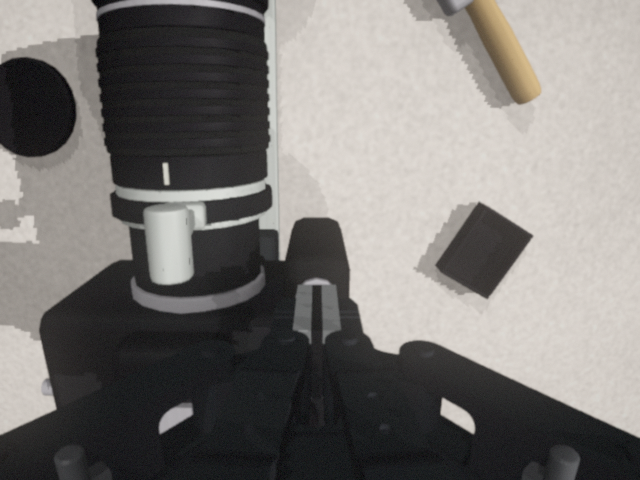

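jog_arm:
  commands:
    - [[0,0,0.03,0,1],[0,0,0.03,0,1],[0,0,0.03,0,1],[0,0,0.03,0,1],[0,0,0.02,0,1]]

```text
time_s: 23.12
eef_pos: [0.5498, -0.0726, 0.1694]
ee_rot: [0.992, 0.128, -0.0, 0.0]
ft_force: [-1.0, 0.6, -0.5]
width: 0.0002
```

jog_arm:
  commands:
    - [[0,0,0.02,0,1],[0,0,0.02,0,1]]

```text
time_s: 23.38
eef_pos: [0.5498, -0.0727, 0.1681]
ee_rot: [0.992, 0.128, 0.0, 0.0]
ft_force: [-0.8, 0.1, 2.7]
width: 0.0001
```

jog_arm:
  commands:
    - [[0,0,0.02,0,1],[0,0,0.02,0,1]]

```text
time_s: 23.62
eef_pos: [0.5498, -0.0726, 0.1665]
ee_rot: [0.992, 0.128, 0.0, 0.0]
ft_force: [-2.2, -0.1, 4.6]
width: 0.0001
```

jog_arm:
  commands:
    - [[0,0,0.02,0,1],[0,0,0.01,0,1]]

```text
time_s: 23.88
eef_pos: [0.5499, -0.0726, 0.1659]
ee_rot: [0.992, 0.128, 0.0, 0.0]
ft_force: [-4.3, 0.2, 11.1]
width: 0.0003
```

jog_arm:
  commands:
    - [[0,0,0.01,0,1],[0,0,0,0,1]]

```text
time_s: 24.12
eef_pos: [0.5499, -0.0726, 0.1659]
ee_rot: [0.992, 0.128, 0.0, 0.0]
ft_force: [-3.5, 1.2, 11.5]
width: -0.0002
```

jog_arm:
  commands:
    - [[0,0,-0.03,0,1],[0,0,-0.05,0,1],[0,0,-0.1,0,1],[0,0,-0.3,0,1],[0,0,-0.6,0,1],[0,0,-0.8,0,1],[0,0,-0.8,0,1],[0,0,0,0,1],[0,0,0,0,1]]

```text
time_s: 25.25
eef_pos: [0.5495, -0.0725, 0.2714]
ee_rot: [0.992, 0.128, -0.0, -0.0]
ft_force: [0.1, 0.1, -0.9]
width: -0.0
```

```bash
python3 look.py w16
python3 - <<'E'
from h import *
import cv2
m=camera_model("wrist");s=get_state();T=wcfw(m,s);R=rigT([.56623,-.00874,.25394])
print(proj(m,R((-.034,-.057,.158)),T),proj(m,R((-.034,-.057,.155)),T))
im=snapshot("scene");cv2.imwrite("pics/s2.png",im[:,:,::-1])
E
```

```text
25.25 rig TCP [-32.2 -57.5 271.4] w -2.468458909623067e-06 Frig [ 0.16  0.04 -0.89]
23.6 [147. 165.] [145. 188.]
16.9 [161. 165.] [158. 189.]
10.15 [176. 166.] [174. 189.]
3.4 [193. 166.] [191. 190.]
-3.4 [211. 166.] [209. 190.]
-10.15 [229. 166.] [227. 189.]
-16.9 [246. 165.] [245. 189.]
-23.6 [264. 164.] [263. 187.]
[315.58091276 236.42058547] [315.59625437 235.06773964]
```

View pics/w16.png

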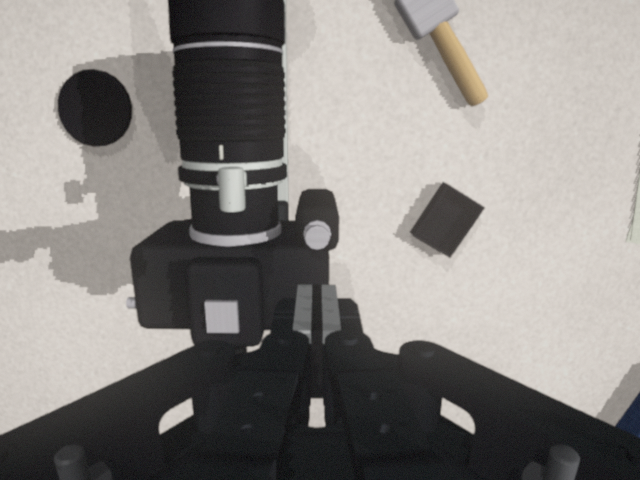

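View pics/s2.png

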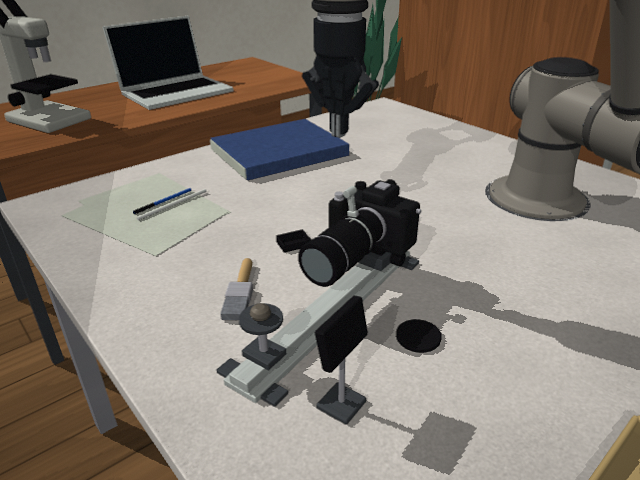

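The lever is still in click 5: its front end is at (231,168), against (229,166) predicted. The button is up at (317,235), and the pebble, cap, brush and card box haven't moved. The arm is clear, so I'm handing in.

```bash
python3 -c "
from bench import *
print(close_job())"
```

```text
the job is handed in; nothing more can be done
None
```

The job is handed in at about 25 s of the 72 s allowed. `close_job()` gives no verdict, so the results below rest on my own readings.

- **Wide open:** I pushed the lever from what looked like click 6 back to its left stop. There the force rose to about 7.9 N with almost no movement.
- **Five clicks:** I closed it one click at a time, checking the wrist picture at each notch. The highest force I read was about 9 N, under the 15 N limit. Forces were only read at the end of each move, so any short peak in between was not seen.
- **Shutter:** I pressed it with the fingers shut. Contact came at about 169 mm tool height and the button bottomed at 166 mm, reading about 12 N in total against the 20 N limit. I then let it up and lifted clear.

**Last checks:** The lever's bar showed within about 2 px of the fifth notch. The button looked up in the wrist picture, though that view barely tells up from down (about 1 px). By eye, the pebble, lens cap, brush and card box showed no movement. The wrist force was about 0.9 N in free air, and the arm was about 10 cm above the button.

**Disagreements:**
- The networks found nothing usable for the shutter button, so I placed it from the rig geometry and the pictures.
- My rig fit was about 1 to 2 mm off at the button, which I corrected before pressing.
- The thumb bar looks light grey in the pictures rather than black as described.

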